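Roll a microtome guide shaft home under the dial gauges

TASK

Check the microtome's guide shaft for wear: lift it out of its wooden rests, lay it down gently on the granite table of the gauging fixture, along the yellow line and centred between the two dial gauges, and let go. Then put your closed fingertips flat on top of the middle of the shaft and roll it under them, in several strokes if need be but never pushing it from behind or letting it run free, in under both gauge tips until you feel it firm against the back stop: press steadily with about 10 N, enough that the fingers do not skid and not so much as to mark the granite, and do not ram the stop. Then take your hand away, leaving the shaft lying still against the stop under both gauges and the other things on the bench where they were.

Things in the scene. Friction and masses are not known exactly. Their poses are not given: they have to be found in the camera images.
- shaft_mid (a point): centre of the ground-steel guide shaft, a smooth rigid cylinder 28 mm in diameter and 220 mm long, about 0.6 kg, with a black keyway slot; y runs along it, x and z turn as it rolls. It starts in the tray's two V rests, its centre line 46 mm above the bench; the rests stand 75 mm either side of the middle, which is free for a grasp from above
- shaft: the same shaft as a body; origin and axes as point shaft_mid. Lying on the granite it is stiff under the fingers: each further millimetre down adds some 15 N, so its top must be found by feel
- tray: wooden parts tray fixed to the bench, 100 mm (x) by 250 mm (y) by 10 mm thick, with the two V rests (47 mm high); origin at the centre of its underside, y along the shaft as it starts
- home (a point): where the shaft's centre must finally lie, 14 mm above the granite top (54 mm above the bench). x points level from the operator's edge to the back stop (roll along +x), y along the stop towards gauge_left, z up. The yellow lay-down line is at x = -50 mm; the open granite reaches from x = -125 mm to the stop face at x = +14 mm
- fixture: gauging fixture, fixed: rigid dark granite table 190 (x) by 290 mm (y), top 40 mm above the bench, with stop and two dial gauges; origin at bench height under its centre, axes as point home, which is at x = +30 mm. Gauges, arms and posts stand at y = +-90 mm from x = 20 mm on, cases 42 mm across, up to 112 mm above the granite; the 138 mm between the cases is free
- granite: the dark, rigid granite table of the fixture, 190 by 290 by 34 mm, its flat level top 40 mm above the bench; origin at the centre of its underside, axes as point home
- stop: the back stop, a rigid steel bar on the fixture along y, 14 mm thick, 250 mm long, 20 mm high above the granite; its front face touches the shaft when home, and pushing on is then felt as a rising level force on the fingers; origin under its centre
- gauge_left (a joint): lift in m of the sprung round tip (8 mm across) of the dial gauge over home at y = +90 mm; about 0 at rest, 25.5 mm above the granite (2.5 mm lower than the shaft's top); 0.0018 to 0.0025 when the shaft is home. It meets the shaft about 9 mm before home; spring about 3 N; with friction both gauges hold the shaft back, so fingers pressing under 8 N may skid, and the load swells by some newtons as the tips ride up
- gauge_right (a joint): the same for the dial gauge at y = -90 mm
- oil_jar: amber jar with white lid, 56 mm in diameter and 75 mm high, a bystander; origin at its underside
- wax_block: wax block on a yellow cassette, 40 by 28 by 16 mm, a bystander; origin at its underside
- blade_box: flat blue blade dispenser, 42 by 100 by 12 mm, a bystander; origin at its underside
- brush: green-handled brush on two white rests, 195 mm long, a bystander; origin at its underside
Things that resemble listed ones, but are neither listed nor needed, are in the scene too. What is meant by the shaft is not orange, and is the smaller of those in its own colour.

How it is judged:
By the outcome, as a careful person would: the job done as asked, in the order asked, and still so for the second after the job is handed in, with the robot touching nothing.
It also fails if it takes over 72 s, if anything falls off the work surface, if the arm or the gripper's body presses on something with over 40 N, if the wrist force passes 120 N, or if a joint passes its speed limit or range.

ROBOT

A 6-joint arm with a two-finger parallel gripper is mounted at the origin on the work surface. World frame = base frame: x ahead of the robot, y to its left, z up, the work surface at z = 0. Lengths are in m, angles in degrees, forces in N, time in s.
With the tool pointing down it reaches from about 0.4 to 0.825 m from the base axis. Payload 7 kg.
Tool frame: the origin (TCP) lies midway between the tips of the shut fingers; the grasp point (between the pads) lies 19 mm behind it; z points along the fingers, y is the direction in which the jaws open and shut (so a half turn about z gives the same grasp; the last joint's range is limited). The gripper opens to 88 mm and grips with 3 to 60 N. Pads are 19 mm wide; open, the fingers measure 130 mm over their backs; the gripper's body (78 mm by 193 mm) begins 47 mm behind the grasp point.
Start: joints at [82.225, 20.546, 0.682, 0, -70.136, -16.507], TCP at [0.278, 0.615, 0.227] pointing down, gripper open.
Joint ranges: [-176.03, 176.03], [-82.01, 121.73], [-58.28, 71.71], [-173.87, 95.51], [-174.79, -0.11], [-173.66, 173.66]. Speed limits (degrees/s): [136.94, 136.94, 172.46, 180, 180, 180].

INTERFACE

Orientations are given as [roll, pitch, yaw] about the fixed x, y, z axes, in that order (R = Rz(yaw) Ry(pitch) Rx(roll)).
In Python, from plant import r gives the robot as it stands.
- The arm moves only by the tool carry_out, never from a script. Its argument "motion" is one flat list of numbers, 7 for each row, row after row: the turn, a rotation vector about the tool's x, y, z in degrees, then the shift along the tool's x, y, z in cm, then the finger opening in cm, from 0 to 8.76. A call has 1 to 20 rows; each row shifts and turns the commanded pose from where the row before left it, along the tool's axes as they then stand; what a row does not reach is not made up. A row lasts 1/12 s, in which the tool goes at most 41.7 mm and 7.16 degrees, less where a joint would pass 70% of its speed; a pose out of reach is approached as far as the arm can. A call is refused whole if a number of a shift passes 4.17 or a number of a turn 7.16, either way. A call with a gripper value outside its range is refused whole. The fingers move at their own pace and stop on an object; "grip_force" is the grip in N (left out, the last holds). Time passes only in rows, so rows that do not move let the fingers close. It gives the time, the measured TCP pose, the force and the opening at its end, in the units of the state.
- r.get_state(): the state, without advancing time (a new reading comes with each control period).
- r.capture(name): name is "scene" or "top"; returns a dict with "pixels" (400x640x3 uint8, red, green, blue), "K" (3x3 intrinsics, pixels), "R" (3x3) and "t" (3): a world point X has camera coordinates R X + t. Camera axes: x right, y down, z forward; pixel columns grow to the right and rows downward; lengths in m; the calibration is good to about 2 mm. A picture is of the moment at which its call begins. There is no depth.
- r.close_job(): hands the job in, once; it reports no verdict.
The state is a dict: "time_s": time; "joints": joint angles; "qd": joint speeds; "joint_torque": joint torques, N m; "tcp_pos": TCP position; "eef_rot": TCP orientation; "contact_force": force on the tool from outside, world axes, zero at the start; "moment": the same for the moment, N m; "gripper_width": finger opening in m.
Only numpy, scipy, OpenCV 4.12 (cv2) and the standard library are available. Lean on these libraries where they do the work, as an engineer would, in place of code of your own. Each camera call takes 0.05 s, during which the arm holds its last target. There are 200 camera calls.

## Working session

There is one attempt and no reset: what is moved stays moved. The work goes in short steps, Python scripts to look and compute and a tool call to move; the robot and the scene stay as the last step left them, time stands still between calls to the robot, and variables do not carry over. Pictures are saved under pics/ and viewed, about 8 in all and at most 12, crops included, and the job is handed in when it is done.

Besides the shell and the picture viewer there is one more tool, called after "Request:" as name(argument=value, ...), one argument or row to a line, values as JSON. carry_out: Moves the arm, as the interface text tells. Its arguments: {"type":"object","properties":{"motion":{"type":"array"},"grip_force":{"type":"number"}},"required":["motion"]}

```bash
mkdir -p pics; python3 - <<'E'
from plant import r
import cv2,numpy as np,pickle
d={}
for n in("scene","top"):
    c=r.capture(n);d[n]=c
    cv2.imwrite(f"pics/{n}0.png",cv2.cvtColor(c["pixels"],cv2.COLOR_RGB2BGR))
    print(n,c["K"],c["R"],c["t"])
pickle.dump(d,open("c0.pkl","wb"))
print(r.get_state())
E
```

```text
scene [[361.34590842   0.         319.68842043]
 [  0.         361.34590842 201.36645942]
 [  0.           0.           1.        ]] [[-0.83587128  0.54874649  0.01401759]
 [ 0.44848395  0.69742661 -0.55897967]
 [-0.31651437 -0.46094839 -0.82906287]] [ 0.53201101 -0.1025653   1.00865337]
top [[367.26884899   0.         323.85485538]
 [  0.         367.26884899 194.6435812 ]
 [  0.           0.           1.        ]] [[ 0.00828472 -0.99979868  0.01827477]
 [-0.99737704 -0.00957603 -0.07174491]
 [ 0.07190547 -0.01763245 -0.99725558]] [-0.14362192  0.55004917  1.02395414]
{'time_s': 0.1, 'joints': array([ 8.22243306e+01,  2.05879718e+01,  6.38387584e-01, -1.52420691e-02,
       -7.01362423e+01, -1.65069759e+01]), 'qd': array([-0.13725761,  0.03097416,  0.1108353 , -0.00129632,  0.09175458,
        0.00049351]), 'joint_torque': array([-8.28234788e-04, -5.84165096e+01,  2.93749058e+01,  7.01536417e+00,
        1.01521148e-02, -5.00797807e-05]), 'tcp_pos': array([0.27744426, 0.61486353, 0.22571217]), 'eef_rot': array([ 1.79913639e+02, -1.06492977e-02, -2.42878270e+01]), 'contact_force': array([ 0.15180311,  0.29921174, -0.20941124]), 'moment': array([-0.01680778,  0.04066886, -0.04335709]), 'gripper_width': 0.08737963345288578}
```

View pics/scene0.png

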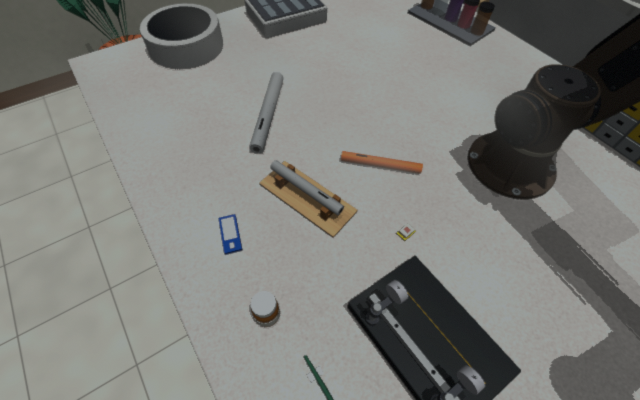

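View pics/top0.png

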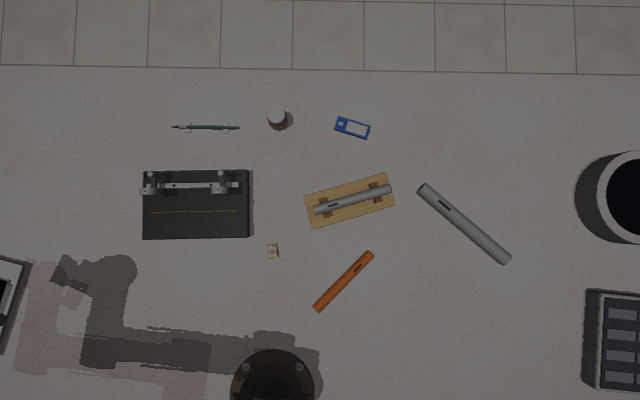

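The scene view shows the grey shaft in its tray at (307,187), the fixture at (430,330), the larger grey decoy at (267,110) and the orange one at (380,162). In the top view, the shaft is at (352,199), the yellow line at (195,211), the jar at (279,119), the blade box at (352,128), the brush at (205,127) and the wax at (272,251).

```bash
cat > h.py <<'E'
import numpy as np,cv2
def ray(c,u,v,z):
    K,R,t=c["K"],c["R"],c["t"]
    o=-R.T@t; d=R.T@np.linalg.solve(K,np.array([u,v,1.]))
    return o+d*(z-o[2])/d[2]
def proj(c,X):
    p=c["K"]@(c["R"]@np.array(X)+c["t"]); return p[:2]/p[2]
def pca(pts):
    m=pts.mean(0);w,v=np.linalg.eigh(np.cov((pts-m).T));a=v[:,1];s=(pts-m)@a
    return m,a,s.min(),s.max()
def mask(c,f,box):
    h=cv2.cvtColor(c["pixels"],cv2.COLOR_RGB2HSV).astype(int)
    m=np.zeros(h.shape[:2],bool);x0,y0,x1,y1=box
    m[y0:y1,x0:x1]=f(h[...,0],h[...,1],h[...,2])[y0:y1,x0:x1]
    return m
def big(m):
    n,l,s,_=cv2.connectedComponentsWithStats(m.astype(np.uint8),connectivity=8)
    k=1+np.argmax(s[1:,4]);return l==k
def pix(m): v,u=np.nonzero(m);return np.c_[u,v].astype(float)
E
python3 - <<'E'
from h import *;import pickle
d=pickle.load(open("c0.pkl","rb"))
# shaft: grey low sat in tray box
for n,box,yb in(("top",(300,170,400,232),(145,200,245,220)),("scene",(258,150,358,236),(400,285,485,375))):
    c=d[n]
    m=mask(c,lambda h,s,v:(s<50)&(v>60)&(v<175 if n=="scene" else v<400),box)
    if n=="top":m&=~0
    M=big(m);p=pix(M);X=np.array([ray(c,u,v,.046)[:2] for u,v in p])
    g=pca(X);print(n,"shaft",len(p),p.mean(0),g,g[0]+g[1]*(g[2]+g[3])/2,"ang",np.degrees(np.arctan2(g[1][1],g[1][0])))
    y=mask(c,lambda h,s,v:(h>15)&(h<35)&(s>90)&(v>55),yb);p=pix(y)
    X=np.array([ray(c,u,v,.04)[:2] for u,v in p]);g=pca(X)
    print(n,"line",len(p),g,g[0]+g[1]*(g[2]+g[3])/2,"ang",np.degrees(np.arctan2(g[1][1],g[1][0])))
    # wood tray
    w=mask(c,lambda h,s,v:(h>8)&(h<25)&(s>80)&(v>60),box);p=pix(big(w))
    r=cv2.minAreaRect(np.array([ray(c,u,v,.01)[:2]*1000 for u,v in p],np.float32));print("tray",r)
c=d["top"]
f=mask(c,lambda h,s,v:v<60,(130,160,260,250));p=pix(big(f));X=np.array([ray(c,u,v,.04)[:2]*1000 for u,v in p],np.float32)
print("granite",cv2.minAreaRect(X))
a=cv2.cvtColor(c["pixels"],cv2.COLOR_RGB2BGR)
t1=cv2.resize(a[160:250,130:260],None,fx=6,fy=6,interpolation=2)[:, :780]
t2=cv2.resize(d["scene"]["pixels"][240:400,330:530,::-1],None,fx=3.6,fy=3.6)
cv2.imwrite("pics/a.png",cv2.convertScaleAbs(t1,alpha=1.8));cv2.imwrite("pics/b.png",cv2.convertScaleAbs(t2,alpha=1.5))
E
```

```text
Traceback (most recent call last):
numpy._core._exceptions._UFuncOutputCastingError: Cannot cast ufunc 'bitwise_and' output from dtype('int64') to dtype('bool') with casting rule 'same_kind'
```

```bash
cat > m1.py <<'E'
from h import *;import pickle
d=pickle.load(open("c0.pkl","rb"))
for n,box,yb in(("top",(300,170,400,232),(145,200,245,220)),("scene",(258,150,358,236),(400,285,485,375))):
    c=d[n]
    m=mask(c,lambda h,s,v:(s<50)&(v>60)&(v<(165 if n=="scene" else 400)),box)
    M=big(m);p=pix(M);X=np.array([ray(c,u,v,.046)[:2] for u,v in p])
    g=pca(X);print(n,"shaft",len(p),p.mean(0),g,g[0]+g[1]*(g[2]+g[3])/2,"ang",np.degrees(np.arctan2(g[1][1],g[1][0])))
    y=mask(c,lambda h,s,v:(h>15)&(h<35)&(s>90)&(v>55),yb);p=pix(y)
    X=np.array([ray(c,u,v,.04)[:2] for u,v in p]);g=pca(X)
    print(n,"line",len(p),g,g[0]+g[1]*(g[2]+g[3])/2,"ang",np.degrees(np.arctan2(g[1][1],g[1][0])))
    w=mask(c,lambda h,s,v:(h>8)&(h<25)&(s>80)&(v>60),box);p=pix(big(w))
    r=cv2.minAreaRect(np.array([ray(c,u,v,.01)[:2]*1000 for u,v in p],np.float32));print("tray",r)
c=d["top"]
f=mask(c,lambda h,s,v:v<60,(130,160,260,250));p=pix(big(f));X=np.array([ray(c,u,v,.04)[:2]*1000 for u,v in p],np.float32)
print("granite",cv2.minAreaRect(X))
a=cv2.cvtColor(c["pixels"],cv2.COLOR_RGB2BGR)
t1=cv2.resize(a[160:250,130:260],None,fx=4,fy=4,interpolation=2)
t2=cv2.resize(a[165:235,295:405],None,fx=4,fy=4,interpolation=2)
t=np.zeros((590+60,520,3),np.uint8)[:600];t3=np.vstack([t1[:320],np.pad(t2[:270],((0,0),(0,80),(0,0)))])
cv2.imwrite("pics/a.png",cv2.convertScaleAbs(t3,alpha=1.8))
E
python3 m1.py
```

```text
top shaft 3920 [350.61760204 200.29617347] (array([ 0.53469611, -0.21283005]), array([0.13112118, 0.99136635]), np.float64(-0.14415493848008223), np.float64(0.15131366333687177)) [ 0.53516544 -0.20928159] ang 82.4656141849584
top line 76 (array([0.50114721, 0.21410307]), array([-0.03199565,  0.99948801]), np.float64(-0.111974100181131), np.float64(0.1244238336329493)) [0.50094804 0.22032475] ang 91.83352842808615
tray ((536.4949340820312, -211.2793426513672), (98.94921875, 247.6919403076172), 16.998554229736328)
scene shaft 5981 [305.8921585  190.10282561] (array([ 0.54070756, -0.208509  ]), array([-0.82752495, -0.56142895]), np.float64(-0.16164878026449833), np.float64(0.17129686994863824)) [ 0.53671555 -0.21121736] ang -145.84532319204283
scene line 171 (array([0.49988362, 0.22275509]), array([-0.03007898,  0.99954753]), np.float64(-0.091650556955846), np.float64(0.07952813022438177)) [0.50006593 0.21669662] ang 91.72365851784392
tray ((537.2206420898438, -210.37347412109375), (100.65129852294922, 248.57908630371094), 17.040328979492188)
granite ((520.7415771484375, 216.66090393066406), (189.4431915283203, 295.49151611328125), 1.6458425521850586)
```

View pics/a.png

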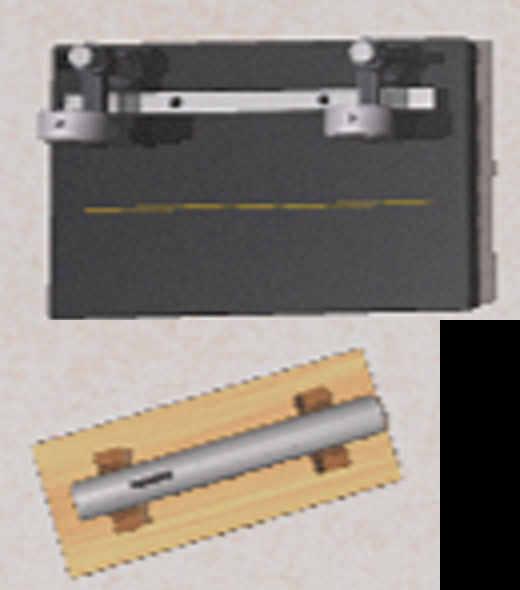

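Crops: the stop runs along y and the gauges straddle home. The line runs from (85,210) to (430,202), and the shaft in the tray from (78,500) to (384,412). The tray is at (0.537,-0.211) with yaw 17°. The fixture yaw is about 1.7°. Next I'll refine the shaft within the tray outline.

```bash
python3 - <<'E'
from h import *;import pickle
d=pickle.load(open("c0.pkl","rb"))
a=np.radians(17);R=np.array([[np.cos(a),-np.sin(a)],[np.sin(a),np.cos(a)]]);T=np.array([.5368,-.2108])
for n in("top","scene"):
    c=d[n]
    # region: tray-frame box +-30 x +-123mm at z=.046
    q=np.array([proj(c,[*(T+R@np.array(k)),.046]) for k in((-.03,-.135),(.03,-.135),(.03,.135),(-.03,.135))],np.int32)
    reg=np.zeros((400,640),np.uint8);cv2.fillPoly(reg,[q],1)
    hsv=cv2.cvtColor(c["pixels"],cv2.COLOR_RGB2HSV).astype(int)
    wood=(hsv[...,1]>60)
    wood2=cv2.fillConvexPoly(np.zeros((400,640),np.uint8),cv2.convexHull(pix(big(mask(c,lambda h,s,v:(h>8)&(h<25)&(s>80)&(v>60),(258,150,400,236)))).astype(np.int32)),1)
    M=big((reg>0)&(hsv[...,1]<50)&(wood2>0));p=pix(M)
    X=(np.array([ray(c,u,v,.046)[:2] for u,v in p])-T)@R
    print(n,len(p),"local x",np.percentile(X[:,0],[1,50,99]),"y",X[:,1].min(),X[:,1].max())
    g=pca(X);print("ang rel",np.degrees(np.arctan2(-g[1][0],g[1][1])))
    print("cam",-c["R"].T@c["t"])
    f=big(mask(c,lambda h,s,v:v<60,(130,160,260,250))) if n=="top" else None
    # yellow
    yb=(145,195,245,225) if n=="top" else (400,275,500,390)
    p=pix(mask(c,lambda h,s,v:(h>15)&(h<35)&(s>60)&(v>40),yb))
    X=np.array([ray(c,u,v,.04)[:2] for u,v in p]);print("line",X[np.argmin(X[:,1])],X[np.argmax(X[:,1])],len(p))
    for b in((120,100,260,140),):pass
for nm,f,b,z in(("jar",lambda h,s,v:(s<30)&(v>110),(262,105,295,128),.075),):
    p=pix(big(mask(d["top"],f,b)));print(nm,ray(d["top"],*p.mean(0),z))
E
```

```text
top 765 local x [-0.01314736 -0.00012082  0.01293671] y -0.11730332564334114 0.10581079792079486
ang rel 0.017119758277959484
cam [ 0.47616838 -0.12027089  1.06323187]
line [0.50493628 0.1021929 ] [0.49732975 0.33846843] 106
scene 851 local x [-0.01599573 -0.00054476  0.01445774] y -0.1023386674470923 0.10706649336013524
ang rel -0.013755174912611908
cam [0.8099449  0.24452974 0.77144762]
line [0.50072618 0.12948822] [0.49613653 0.33775738] 198
jar [ 0.76856421 -0.00420491  0.075     ]
```

Request:
carry_out(
  motion=[0,0,6.95,0,0,0,8,0,0,6.95,0,0,0,8,0,0,6.95,0,0,0,8,0,0,6.95,0,0,0,8,0,0,6.95,0,0,0,8,0,0,6.95,0,0,0,8,0,0,6.95,0,0,0,8,0,0,0,2,0,0,8,0,0,0,3.5,0,0,8,0,0,0,3.5,0,0,8,0,0,0,3.5,0,0,8,0,0,0,3.5,0,0,8,0,0,0,3.5,0,0,8,0,0,0,3.5,0,0,8,0,0,0,3.5,0,0,8,0,0,0,3.5,0,0,8,0,0,0,3.5,0,0,8,0,0,0,3.5,0,0,8,0,0,0,3.5,0,0,8,0,0,0,3.5,0,0,8],
)

```text
time_s: 1.77
tcp_pos: [0.4066, 0.1929, 0.2265]
eef_rot: [180.0, 0.0, -72.9]
contact_force: [0.4, -0.1, 0.7]
gripper_width: 0.0802
```

Request:
carry_out(
  motion=[0,0,0,3.5,0,0,8,0,0,0,3.5,0,0,8,0,0,0,3.5,0,0,8,0,0,0,3.5,0,0,8,0,0,0,3.5,0,0,8,0,0,0,3.5,0,0,8,0,0,0,3.5,0,0,8,0,0,0,3.5,0,0,8,0,0,0,3.5,0,0,8,0,0,0,3.5,0,0,8,0,0,0,3.5,0,0,8,0,0,0,3.5,-0.3,0,8,0,0,0,3,-0.3,0,8,0,0,0,0,0,0,8,0,0,0,0,0,0,8,0,0,0,0,0,0,8],
)

```text
time_s: 3.1
tcp_pos: [0.544, -0.2337, 0.2259]
eef_rot: [179.9, 0.0, -73.0]
contact_force: [-0.5, 0.8, 0.4]
gripper_width: 0.08
```

Request:
carry_out(
  motion=[0,0,0,-1.0,0,0,8,0,0,0,-0.95,0,0,8,0,0,0,0,0,2,8,0,0,0,0,0,3,8,0,0,0,0,0,3,8,0,0,0,0,0,3,8,0,0,0,0,0,2,8,0,0,0,0,0,0,8,0,0,0,0,0,0,8],
)

```text
time_s: 3.85
tcp_pos: [0.5383, -0.2139, 0.0967]
eef_rot: [179.9, 0.0, -72.8]
contact_force: [0.4, 0.1, 1.2]
gripper_width: 0.0799
```

```bash
python3 - <<'E'
from plant import r
from h import *
s=r.get_state();print(s["tcp_pos"],s["eef_rot"])
im=[]
for n in("scene","top"):
    c=r.capture(n);u,v=proj(c,[.538,-.215,.046]).astype(int)
    im.append(cv2.resize(c["pixels"][v-70:v+70,u-65:u+65,::-1],None,fx=3,fy=3,interpolation=2))
    print(n,proj(c,s["tcp_pos"])-[u-65,v-70])
cv2.imwrite("pics/c.png",cv2.convertScaleAbs(np.hstack(im),alpha=1.5))
E
```

```text
[ 0.53832299 -0.21390671  0.09667737] [ 1.79917360e+02  1.78471588e-02 -7.28264733e+01]
scene [65.35500288 58.2202228 ]
top [66.80722269 68.76735701]
```

View pics/c.png

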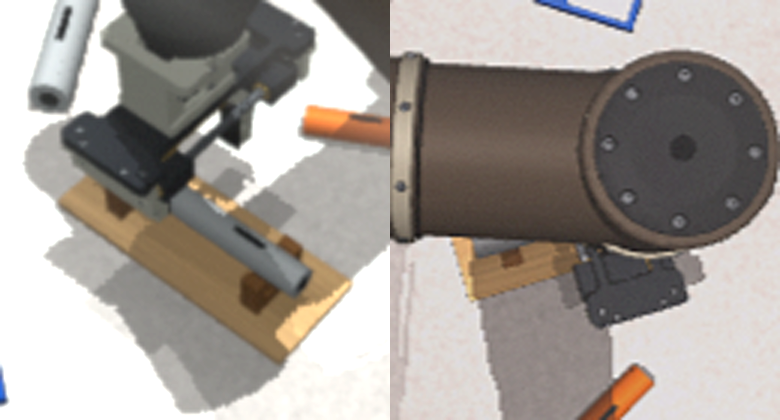

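The gripper straddles the shaft centrally between the rests, so I'll descend and grip.

Request:
carry_out(
  motion=[0,0,0,0,0,2,8,0,0,0,0,0,2,8,0,0,0,0,0,1.5,8,0,0,0,0,0,1,8,0,0,0,0,0,0.4,8,0,0,0,0,0,0,6,0,0,0,0,0,0,4,0,0,0,0,0,0,3,0,0,0,0,0,0,2,0,0,0,0,0,0,2,0,0,0,0,0,0,2,0,0,0,0,0,0,2,0,0,0,0,0,0,2,0,0,0,0,0,0,2],
  grip_force=30,
)

```text
time_s: 5.12
tcp_pos: [0.5378, -0.2154, 0.0275]
eef_rot: [179.9, 0.0, -72.9]
contact_force: [-0.7, -2.6, 3.7]
gripper_width: 0.0274
```

Request:
carry_out(
  motion=[0,0,0,0,0,-0.3,2,0,0,0,0,0,-0.7,2,0,0,0,0,0,-1.5,2,0,0,0,0,0,-2,2,0,0,0,0,0,-2,2,0,0,0,0,0,-2,2,0,0,0,0,0,-2,2,0,0,0,0,0,-2,2,0,0,0,0,0,-1.5,2,0,0,0,0,0,-0.5,2,0,0,0,0,0,0,2,0,0,0,0,0,0,2],
)

```text
time_s: 6.12
tcp_pos: [0.5383, -0.2148, 0.1719]
eef_rot: [180.0, 0.0, -72.9]
contact_force: [-0.1, -0.4, -4.8]
gripper_width: 0.0276
```

```bash
python3 - <<'E'
from plant import r
from h import *
s=r.get_state();p=s["tcp_pos"];print(p,s["eef_rot"],s["contact_force"],s["moment"],s["gripper_width"])
c=r.capture("scene");u,v=proj(c,p).astype(int)
cv2.imwrite("pics/d.png",cv2.convertScaleAbs(cv2.resize(c["pixels"][v-80:v+80,u-90:u+90,::-1],None,fx=3,fy=3,interpolation=2),alpha=1.4))
# predicted shaft ends if gripped at centre, at z=p+.019
a=np.radians(-72.9)
for k in(-.11,.11):print(3*(proj(c,[p[0]+k*np.cos(a),p[1]+k*np.sin(a),p[2]+.019])-[u-90,v-80]))
E
```

```text
[ 0.5383061  -0.21480825  0.17185415] [ 1.79975568e+02  4.71140761e-02 -7.29457836e+01] [-0.12598021 -0.43739924 -4.81779005] [0.04790334 0.00082093 0.01517591] 0.027585463043008802
[392.54943158 302.02877159]
[160.71931607 154.04439505]
```

View pics/d.png

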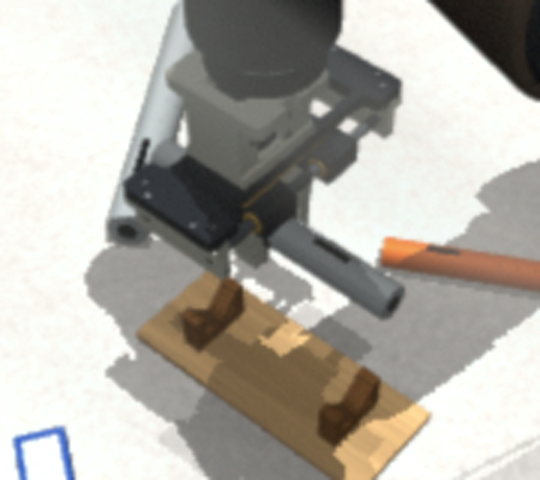

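The +y end is seen at (390,300) against a predicted (392,302), so the shaft is held near its middle. The shift is about 2 mm and I'll check it again after laying down.

Request:
carry_out(
  motion=[0,0,5.12,-1,0,0,2,0,0,5.12,0,0,0,2,0,0,5.12,0,0,0,2,0,0,0,-2,0.2,0,2,0,0,0,-3,0.2,0,2,0,0,0,-3.5,0.2,0,2,0,0,0,-3.5,0.2,0,2,0,0,0,-3.5,0.2,0,2,0,0,0,-3.5,0.2,0,2,0,0,0,-3.5,0.2,0,2,0,0,0,-3.5,0.2,0,2,0,0,0,-3.5,0.2,0,2,0,0,0,-3.5,0.2,0,2,0,0,0,-3.5,0.2,0,2,0,0,0,-3,0.2,0,2,0,0,0,-2,0,0,2,0,0,0,-1,0,0,2,0,0,0,0,0,0,2,0,0,0,0,0,0,2,0,0,0,0,0,0,2],
)

```text
time_s: 7.83
tcp_pos: [0.4988, 0.2175, 0.1717]
eef_rot: [179.9, -0.1, -88.3]
contact_force: [0.6, 0.5, -5.3]
gripper_width: 0.0274
```

```bash
python3 - <<'E'
from plant import r
from h import *
s=r.get_state();p=s["tcp_pos"];print(p,s["eef_rot"],s["contact_force"],s["moment"])
a=np.radians(s["eef_rot"][2]);d=np.array([.5005-p[0],.221-p[1]])
print("tool x,y cm",100*(d@[np.cos(a),np.sin(a)]),100*(d@[np.sin(a),-np.cos(a)]))
E
```

```text
[0.49878455 0.2174626  0.17174553] [ 1.79915910e+02 -6.72789614e-02 -8.83217962e+01] [ 0.57034668  0.4512528  -5.29267536] [ 0.06767997 -0.0216734   0.00141403]
tool x,y cm -0.348564445055478 -0.18183077141714815
```

At this grip depth the fingertips would reach 5 mm below the granite top before the shaft touched, because the shaft sits 19 mm behind the tips but its radius is only 14 mm. I'll take it back to the rests and regrip nearer the tips.

Request:
carry_out(
  motion=[0,0,0,1,0,0,2,0,0,0,2,0,0,2,0,0,0,3,-0.2,0,2,0,0,0,3.5,-0.25,0,2,0,0,0,3.5,-0.25,0,2,0,0,0,3.5,-0.25,0,2,0,0,0,3.5,-0.25,0,2,0,0,0,3.5,-0.25,0,2,0,0,0,3.5,-0.25,0,2,0,0,0,3.5,-0.25,0,2,0,0,0,3.5,-0.25,0,2,0,0,0,3.5,-0.25,0,2,0,0,0,3,-0.2,0,2,0,0,0,2,0,0,2,0,0,0,0.83,0,0,2,0,0,-5.12,0,0,0,2,0,0,-5.12,0,0,0,2,0,0,-5.12,0,0,0,2,0,0,0,0,0,0,2,0,0,0,0,0,0,2],
)

```text
time_s: 9.5
tcp_pos: [0.5379, -0.2142, 0.1726]
eef_rot: [180.0, 0.0, -73.1]
contact_force: [0.5, -0.2, -5.1]
gripper_width: 0.027
```

```bash
cat > st.py <<'E'
import sys
from plant import r
from h import *
s=r.get_state();p=s["tcp_pos"];print(s["time_s"],p.round(4),s["eef_rot"].round(2),s["contact_force"].round(1),s["gripper_width"])
x,y=map(float,sys.argv[1:3])
a=np.radians(s["eef_rot"][2]);d=np.array([x-p[0],y-p[1]])
print("tool x,y cm",100*(d@[np.cos(a),np.sin(a)]),100*(d@[np.sin(a),-np.cos(a)]))
E
python3 st.py .5380 -.2151
```

```text
9.5 [ 0.5379 -0.2142  0.1726] [ 1.7999e+02  1.0000e-02 -7.3140e+01] [ 0.5 -0.2 -5.1] 0.027001400303366462
tool x,y cm 0.08528460923309988 0.016026179165049996
```

Request:
carry_out(
  motion=[0,0,0,0.08,0.02,1,2,0,0,0,0,0,2,2,0,0,0,0,0,2.5,2,0,0,0,0,0,2.5,2,0,0,0,0,0,2.5,2,0,0,0,0,0,1.5,2,0,0,0,0,0,1,2,0,0,0,0,0,0.5,2,0,0,0,0,0,0.3,2,0,0,0,0,0,0.2,2,0,0,0,0,0,0.2,2,0,0,0,0,0,0.1,2,0,0,0,0,0,0,2,0,0,0,0,0,0,2],
)

```text
time_s: 10.67
tcp_pos: [0.539, -0.2147, 0.0301]
eef_rot: [-180.0, -0.0, -72.9]
contact_force: [0.2, -0.3, -4.7]
gripper_width: 0.0273
```

Request:
carry_out(
  motion=[0,0,0,0,0,0.1,2,0,0,0,0,0,0.1,2,0,0,0,0,0,0.05,2,0,0,0,0,0,0,2,0,0,0,0,0,0,2],
)

```text
time_s: 11.08
tcp_pos: [0.5389, -0.2148, 0.0286]
eef_rot: [-180.0, -0.0, -72.9]
contact_force: [-5.3, 0.9, 10.0]
gripper_width: 0.0277
```

Request:
carry_out(
  motion=[0,0,0,0,0,0,3,0,0,0,0,0,0,4,0,0,0,0,0,0,6,0,0,0,0,0,0,6,0,0,0,0,0,0,6,0,0,0,0.07,0.05,-0.35,6,0,0,0,0.07,0.03,-0.35,6,0,0,0,0,0,0,6,0,0,0,0,0,0,6],
)

```text
time_s: 11.83
tcp_pos: [0.5387, -0.2163, 0.0345]
eef_rot: [-180.0, -0.0, -72.9]
contact_force: [0.4, 0.1, -0.1]
gripper_width: 0.0602
```

```bash
python3 st.py .538 -.216
```

```text
11.8333 [ 0.5387 -0.2163  0.0345] [-1.7995e+02 -2.0000e-02 -7.2930e+01] [ 0.4  0.1 -0.1] 0.06016164707296367
tool x,y cm -0.046664649489407545 0.05495585649575816
```

Request:
carry_out(
  motion=[0,0,0,0,0.05,-0.15,6,0,0,0,0,0,0,4,0,0,0,0,0,0,3,0,0,0,0,0,0,2,0,0,0,0,0,0,2,0,0,0,0,0,0,2,0,0,0,0,0,0,2,0,0,0,0,0,0,2,0,0,0,0,0,-0.3,2,0,0,0,0,0,-0.7,2,0,0,0,0,0,-1.5,2,0,0,0,0,0,-2,2,0,0,0,0,0,-2,2,0,0,0,0,0,-2,2,0,0,0,0,0,-2,2,0,0,0,0,0,-2,2,0,0,0,0,0,-1,2,0,0,0,0,0,0,2],
  grip_force=30,
)

```text
time_s: 13.33
tcp_pos: [0.5389, -0.2166, 0.1732]
eef_rot: [-179.8, -0.1, -72.9]
contact_force: [0.7, 0.5, -5.3]
gripper_width: 0.0271
```

Request:
carry_out(
  motion=[0,0,5.12,0,0,0,2,0,0,5.12,0,0,0,2,0,0,5.12,0,0,0,2,0,0,0,-1,0,0,2,0,0,0,-2,0.2,0,2,0,0,0,-3,0.2,0,2,0,0,0,-3.5,0.2,0,2,0,0,0,-3.5,0.2,0,2,0,0,0,-3.5,0.2,0,2,0,0,0,-3.5,0.2,0,2,0,0,0,-3.5,0.2,0,2,0,0,0,-3.5,0.2,0,2,0,0,0,-3.5,0.2,0,2,0,0,0,-3.5,0.2,0,2,0,0,0,-3.5,0.2,0,2,0,0,0,-3,0.2,0,2,0,0,0,-2,0,0,2,0,0,0,-1,0,0,2,0,0,0,0,0,0,2,0,0,0,0,0,0,2],
)

```text
time_s: 15.0
tcp_pos: [0.5, 0.2177, 0.1695]
eef_rot: [179.9, -0.1, -88.2]
contact_force: [-0.3, -1.0, -4.2]
gripper_width: 0.0274
```

```bash
python3 st.py .5005 .2200
```

```text
15.0 [0.5    0.2177 0.1695] [ 1.799e+02 -6.000e-02 -8.818e+01] [-0.3 -1.  -4.2] 0.02740213120818822
tool x,y cm -0.2294116517387728 -0.05383021412783142
```

Request:
carry_out(
  motion=[0,0,0,-0.23,-0.05,1,2,0,0,0,0,0,2,2,0,0,0,0,0,2.2,2,0,0,0,0,0,2.2,2,0,0,0,0,0,2,2,0,0,0,0,0,1,2,0,0,0,0,0,0.5,2,0,0,0,0,0,0.3,2,0,0,0,0,0,0.3,2,0,0,0,0,0,0,2,0,0,0,0,0,0,2],
)

```text
time_s: 15.92
tcp_pos: [0.5018, 0.2204, 0.0563]
eef_rot: [-179.9, 0.0, -88.3]
contact_force: [-0.6, 0.4, -6.1]
gripper_width: 0.0271
```

```bash
python3 st.py .5005 .2200; python3 - <<'E'
from plant import r
from h import *
c=r.capture("scene");p=np.array([.5005,.22,.06])
u,v=proj(c,p).astype(int);x0,y0=max(u-110,0),min(v-100,400-190)
cv2.imwrite("pics/e.png",cv2.convertScaleAbs(cv2.resize(c["pixels"][y0:y0+190,x0:x0+220,::-1],None,fx=3,fy=3,interpolation=2),alpha=1.7))
E
```

```text
15.9167 [0.5018 0.2204 0.0563] [-1.7994e+02  5.0000e-02 -8.8290e+01] [-0.6  0.4 -6.1] 0.02708947290394416
tool x,y cm 0.0323981439579153 0.1290536601551057
```

View pics/e.png

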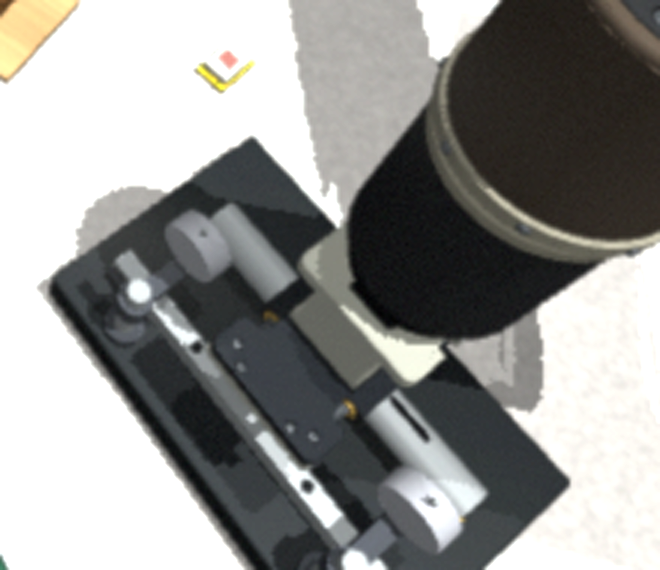

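The shaft hangs level over the line, centred between the gauges, with the gripper body clear of the cases. I'll lower it by feel.

Request:
carry_out(
  motion=[0,0,0,0,0.05,0.3,2,0,0,0,0,0,0.3,2,0,0,0,0,0,0.2,2,0,0,0,0,0,0.1,2,0,0,0,0,0,0,2,0,0,0,0,0,0,2],
)

```text
time_s: 16.47
tcp_pos: [0.5008, 0.22, 0.0464]
eef_rot: [180.0, -0.0, -88.3]
contact_force: [-0.1, -0.4, -4.8]
gripper_width: 0.0271
```

Request:
carry_out(
  motion=[0,0,0,0,0,0.05,2,0,0,0,0,0,0.05,2,0,0,0,0,0,0,2,0,0,0,0,0,0,2],
)

```text
time_s: 16.8
tcp_pos: [0.5008, 0.22, 0.0456]
eef_rot: [180.0, 0.0, -88.3]
contact_force: [-0.4, -0.7, -5.5]
gripper_width: 0.0269
```

Request:
carry_out(
  motion=[0,0,0,0,0,0.05,2,0,0,0,0,0,0.03,2,0,0,0,0,0,0,2,0,0,0,0,0,0,2],
)

```text
time_s: 17.13
tcp_pos: [0.5008, 0.22, 0.0448]
eef_rot: [180.0, -0.0, -88.3]
contact_force: [0.2, -0.3, -4.7]
gripper_width: 0.027
```

Request:
carry_out(
  motion=[0,0,0,0,0,0.05,2,0,0,0,0,0,0,2,0,0,0,0,0,0,2],
)

```text
time_s: 17.38
tcp_pos: [0.5008, 0.22, 0.0442]
eef_rot: [180.0, -0.0, -88.3]
contact_force: [-0.1, 0.7, -4.9]
gripper_width: 0.0271
```

Request:
carry_out(
  motion=[0,0,0,0,0,0.04,2,0,0,0,0,0,0,2,0,0,0,0,0,0,2],
)

```text
time_s: 17.63
tcp_pos: [0.5008, 0.22, 0.0438]
eef_rot: [180.0, -0.0, -88.3]
contact_force: [0.2, 0.8, -5.1]
gripper_width: 0.0272
```

Request:
carry_out(
  motion=[0,0,0,0,0,0.04,2,0,0,0,0,0,0,2,0,0,0,0,0,0,2],
)

```text
time_s: 17.88
tcp_pos: [0.5009, 0.22, 0.0436]
eef_rot: [-180.0, 0.0, -88.3]
contact_force: [-0.9, -0.1, -2.9]
gripper_width: 0.0272
```

Request:
carry_out(
  motion=[0,0,0,0,0,0.04,2,0,0,0,0,0,0,2,0,0,0,0,0,0,2],
)

```text
time_s: 18.13
tcp_pos: [0.5009, 0.2201, 0.0435]
eef_rot: [-180.0, 0.0, -88.3]
contact_force: [-2.9, -0.7, 4.2]
gripper_width: 0.0275
```

It's down. I'll release slowly.

Request:
carry_out(
  motion=[0,0,0,0,0,-0.04,2,0,0,0,0,0,0,2,0,0,0,0,0,0,2.8,0,0,0,0,0,0,2.9,0,0,0,0,0,0,3.0,0,0,0,0,0,0,3.1,0,0,0,0,0,0,3.2,0,0,0,0,0,0,3.4,0,0,0,0,0,0,3.7,0,0,0,0,0,0,4.2,0,0,0,0,0,0,4.7,0,0,0,0,0,0,5.2,0,0,0,0,0,0,5.2,0,0,0,0,0,-1,5.2,0,0,0,0,0,-2,5.2,0,0,0,0,0,-2,5.2,0,0,0,0,0,-1,3,0,0,0,0,0,0,1,0,0,0,0,0,0,0,0,0,0,0,0,0,0],
)

```text
time_s: 19.8
tcp_pos: [0.5004, 0.2198, 0.1031]
eef_rot: [180.0, -0.0, -88.3]
contact_force: [-0.3, 0.1, -0.5]
gripper_width: 0.0308
```

```bash
python3 st.py .4925 .2200; python3 - <<'E'
from plant import r
from h import *
im=[]
for n in("scene","top"):
    c=r.capture(n);p=np.array([.52,.22,.054])
    u,v=proj(c,p).astype(int);x0,y0=max(u-65,0),min(v-95,400-180)
    im.append(cv2.resize(c["pixels"][y0:y0+180,x0:x0+130,::-1],None,fx=3,fy=3,interpolation=2))
    for k in(-.11,.11):print(n,k,3*(proj(c,[.5007-k*np.sin(np.radians(1.7)),.22+k,.054])-[x0,y0])+([390,0] if n=="top" else [0,0]))
cv2.imwrite("pics/f.png",cv2.convertScaleAbs(np.hstack(im),alpha=1.7))
E
```

```text
19.8 [0.5004 0.2198 0.1031] [ 1.7997e+02 -1.0000e-02 -8.8310e+01] [-0.3  0.1 -0.5] 0.03078410726220439
tool x,y cm -0.0446090059284552 0.7875736218724526
scene -0.11 [105.29105778 188.59883752]
scene 0.11 [351.87118366 475.06853266]
top -0.11 [708.03349992 306.53060834]
top 0.11 [464.45287796 311.58393542]
```

View pics/f.png

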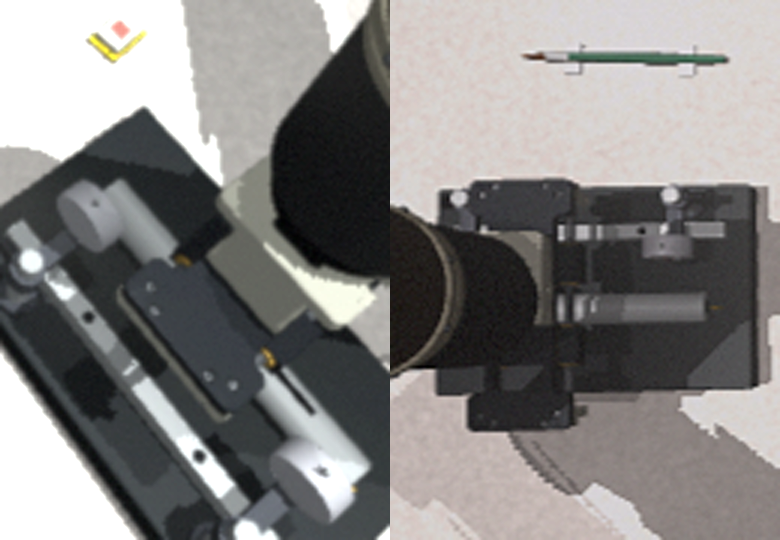

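The shaft lies on the line: top right end at (704,306), with the line ends showing just beyond both shaft ends. Now I'll measure the end positions precisely.

```bash
python3 - <<'E'
from plant import r
from h import *
def prof(n,k0,k1,z):
    c=r.capture(n);g=cv2.cvtColor(c["pixels"],cv2.COLOR_RGB2GRAY)
    ks=np.arange(k0,k1,.001)
    P=np.array([proj(c,[.5007-k*np.sin(np.radians(1.7)),.22+k,z]) for k in ks],np.float32)
    g=cv2.remap(g,P[:,:1],P[:,1:],cv2.INTER_LINEAR).ravel();print(n,z,[(int(round(k*1000)),int(x)) for k,x in zip(ks,g)][::2])
prof("top",-.124,-.098,.066)
prof("top",-.124,-.098,.054)
prof("scene",.098,.124,.060)
prof("scene",.098,.124,.054)
E
```

```text
top 0.066 [(-124, 34), (-122, 37), (-120, 41), (-118, 44), (-116, 44), (-114, 38), (-112, 30), (-110, 27), (-108, 46), (-106, 62), (-104, 72), (-102, 73), (-100, 71)]
top 0.054 [(-124, 34), (-122, 34), (-120, 35), (-118, 38), (-116, 42), (-114, 41), (-112, 37), (-110, 29), (-108, 27), (-106, 39), (-104, 56), (-102, 71), (-100, 71)]
scene 0.06 [(98, 127), (100, 128), (102, 131), (104, 142), (106, 145), (108, 147), (110, 142), (112, 91), (114, 43), (116, 41), (118, 43), (120, 42), (122, 42)]
scene 0.054 [(98, 130), (100, 135), (102, 140), (104, 147), (106, 148), (108, 148), (110, 146), (112, 120), (114, 55), (116, 42), (118, 43), (120, 42), (122, 42)]
```

The ends lie at −107.7 and +112.3 mm about y=0.220, which gives a length of 220 mm as specified. The centre is y≈0.222, within about 2 mm of the fixture centre, so I'll accept it. Next I'll move the closed fingertips over the middle, starting 8 mm behind the axis.

Request:
carry_out(
  motion=[0,0,0,-0.24,0.4,0,0,0,0,0,0,0.4,0,0,0,0,0,0,0,1,0,0,0,0,0,0,1,0,0,0,0,0,0,0.7,0,0,0,0,0,0,0.3,0,0,0,0,0,0,0,0,0,0,0,0,0,0,0,0,0,0,0,0,0,0],
  grip_force=20,
)

```text
time_s: 20.85
tcp_pos: [0.493, 0.2223, 0.0736]
eef_rot: [-180.0, 0.0, -88.3]
contact_force: [0.2, 0.5, -0.2]
gripper_width: 0.0006
```

Request:
carry_out(
  motion=[0,0,0,0,0,0.1,0,0,0,0,0,0,0.1,0,0,0,0,0,0,0,0,0,0,0,0,0,0,0],
)

```text
time_s: 21.18
tcp_pos: [0.4928, 0.2222, 0.0716]
eef_rot: [-180.0, 0.0, -88.3]
contact_force: [-0.5, -0.1, -0.7]
gripper_width: 0.0003
```

Request:
carry_out(
  motion=[0,0,0,0,0,0.1,0,0,0,0,0,0,0.1,0,0,0,0,0,0,0.05,0,0,0,0,0,0,0,0,0,0,0,0,0,0,0],
)

```text
time_s: 21.6
tcp_pos: [0.4927, 0.2222, 0.0689]
eef_rot: [180.0, -0.0, -88.3]
contact_force: [0.8, 0.4, -0.3]
gripper_width: 0.0004
```

Request:
carry_out(
  motion=[0,0,0,0,0,0.05,0,0,0,0,0,0,0,0,0,0,0,0,0,0,0],
)

```text
time_s: 21.85
tcp_pos: [0.4927, 0.2222, 0.0685]
eef_rot: [-180.0, -0.0, -88.3]
contact_force: [-0.5, -0.2, -0.4]
gripper_width: 0.0005
```

Request:
carry_out(
  motion=[0,0,0,0,0,0.05,0,0,0,0,0,0,0,0,0,0,0,0,0,0,0],
)

```text
time_s: 22.1
tcp_pos: [0.4928, 0.2223, 0.068]
eef_rot: [-180.0, 0.0, -88.3]
contact_force: [-0.2, 0.0, 0.6]
gripper_width: 0.0005
```

Request:
carry_out(
  motion=[0,0,0,0,0,0.04,0,0,0,0,0,0,0,0,0,0,0,0,0,0,0],
)

```text
time_s: 22.35
tcp_pos: [0.4931, 0.2223, 0.0679]
eef_rot: [-180.0, 0.0, -88.3]
contact_force: [-0.1, -0.4, 3.6]
gripper_width: 0.0007
```

Request:
carry_out(
  motion=[0,0,0,0,0,0.04,0,0,0,0,0,0,0,0,0,0,0,0,0,0,0],
)

```text
time_s: 22.6
tcp_pos: [0.4933, 0.2224, 0.0678]
eef_rot: [-179.9, 0.0, -88.3]
contact_force: [-0.5, -1.2, 7.6]
gripper_width: 0.0003
```

Request:
carry_out(
  motion=[0,0,0,0,0,0.025,0,0,0,0,0,0,0,0,0,0,0,0,-0.05,0,0,0,0,0,0,-0.1,0,0,0,0,0,0,-0.15,0,0,0,0,0,0,-0.15,0,0,0,0,0,0,-0.1,0,0,0,0,0,0,-0.05,0,0],
)

```text
time_s: 23.27
tcp_pos: [0.4995, 0.2226, 0.068]
eef_rot: [-179.9, 0.0, -88.3]
contact_force: [-0.7, -1.8, 10.2]
gripper_width: 0.0006
```

Request:
carry_out(
  motion=[0,0,0,0,-0.1,0,0,0,0,0,0,-0.2,0,0,0,0,0,0,-0.2,0,0,0,0,0,0,-0.2,0,0,0,0,0,0,-0.2,0,0,0,0,0,0,-0.2,0,0,0,0,0,0,-0.1,0,0],
)

```text
time_s: 23.85
tcp_pos: [0.5118, 0.223, 0.0681]
eef_rot: [-179.9, 0.0, -88.3]
contact_force: [-0.3, -2.3, 10.8]
gripper_width: 0.0004
```

Request:
carry_out(
  motion=[0,0,0,0,-0.1,0,0,0,0,0,0,-0.2,0,0,0,0,0,0,-0.2,0,0,0,0,0,0,-0.2,0,0,0,0,0,0,-0.2,0,0,0,0,0,0,-0.1,0,0,0,0,0,0,-0.05,0,0,0,0,0,0,0,0,0,0,0,0,0,0,0,0],
)

```text
time_s: 24.6
tcp_pos: [0.5221, 0.2233, 0.0678]
eef_rot: [-179.9, 0.0, -88.3]
contact_force: [0.7, -1.2, 7.6]
gripper_width: 0.0004
```

Request:
carry_out(
  motion=[0,0,0,0,0,-0.1,0,0,0,0,0,0,-0.4,0,0,0,0,0,0,-0.3,0,0,0,0,0,0,0,0,0,0,0,0,0,0,0],
)

```text
time_s: 25.02
tcp_pos: [0.5212, 0.2231, 0.075]
eef_rot: [-180.0, 0.0, -88.3]
contact_force: [-0.6, 0.3, 0.1]
gripper_width: 0.0006
```

```bash
cat > sx.py <<'E'
from plant import r
from h import *
# shaft axis x at several y from both views: cross-profile along fixture x at height z
def cross(n,k,z,x0,x1):
    c=r.capture(n);g=cv2.cvtColor(c["pixels"],cv2.COLOR_RGB2GRAY)
    xs=np.arange(x0,x1,.001)
    P=np.array([proj(c,[x-k*np.sin(np.radians(1.7)),.22+k,z]) for x in xs],np.float32)
    return xs,cv2.remap(g,P[:,:1],P[:,1:],cv2.INTER_LINEAR).ravel()
s=r.get_state();print(s["time_s"],s["tcp_pos"].round(4),s["contact_force"].round(1))
for n,k in(("top",-.06),("top",-.05),("scene",.055),("scene",-.06)):
    xs,g=cross(n,k,.054,.46,.61);print(n,k,[(int(x*1000+.5),int(v)) for x,v in zip(xs,g)][::3])
im=[]
for n in("scene","top"):
    c=r.capture(n);u,v=proj(c,[.52,.22,.054]).astype(int);x0,y0=max(u-65,0),min(v-95,220)
    im.append(cv2.resize(c["pixels"][y0:y0+180,x0:x0+130,::-1],None,fx=3,fy=3,interpolation=2))
import sys;cv2.imwrite(sys.argv[1],cv2.convertScaleAbs(np.hstack(im),alpha=1.7))
E
python3 sx.py pics/g.png
```

```text
25.0167 [0.5212 0.2231 0.075 ] [-0.6  0.3  0.1]
top -0.06 [(460, 28), (463, 26), (466, 27), (469, 28), (472, 29), (475, 28), (478, 28), (481, 28), (484, 29), (487, 29), (490, 28), (493, 28), (496, 29), (499, 31), (502, 38), (505, 50), (508, 56), (511, 60), (514, 66), (517, 68), (520, 67), (523, 62), (526, 56), (529, 43), (532, 28), (535, 29), (538, 29), (541, 28), (544, 31), (547, 41), (550, 63), (553, 74), (556, 70), (559, 68), (562, 69), (565, 69), (568, 69), (571, 72), (574, 71), (577, 67), (580, 47), (583, 29), (586, 30), (589, 31), (592, 31), (595, 30), (598, 32), (601, 30), (604, 30), (607, 30)]
top -0.05 [(460, 27), (463, 28), (466, 28), (469, 27), (472, 27), (475, 26), (478, 28), (481, 28), (484, 27), (487, 26), (490, 26), (493, 27), (496, 28), (499, 34), (502, 32), (505, 50), (508, 56), (511, 63), (514, 64), (517, 67), (520, 67), (523, 62), (526, 56), (529, 42), (532, 30), (535, 27), (538, 26), (541, 29), (544, 29), (547, 37), (550, 51), (553, 55), (556, 56), (559, 56), (562, 56), (565, 57), (568, 63), (571, 47), (574, 54), (577, 62), (580, 48), (583, 29), (586, 31), (589, 3
[... 504 characters left out ...]
06), (574, 132), (577, 86), (580, 49), (583, 36), (586, 45), (589, 47), (592, 47), (595, 46), (598, 46), (601, 47), (604, 48), (607, 46)]
scene -0.06 [(460, 25), (463, 26), (466, 27), (469, 26), (472, 26), (475, 28), (478, 27), (481, 25), (484, 23), (487, 22), (490, 23), (493, 23), (496, 24), (499, 30), (502, 60), (505, 81), (508, 90), (511, 98), (514, 95), (517, 89), (520, 83), (523, 76), (526, 67), (529, 51), (532, 26), (535, 24), (538, 27), (541, 27), (544, 27), (547, 28), (550, 28), (553, 29), (556, 28), (559, 28), (562, 52), (565, 88), (568, 91), (571, 92), (574, 90), (577, 67), (580, 49), (583, 33), (586, 26), (589, 27), (592, 34), (595, 40), (598, 38), (601, 37), (604, 27), (607, 25)]
```

View pics/g.png

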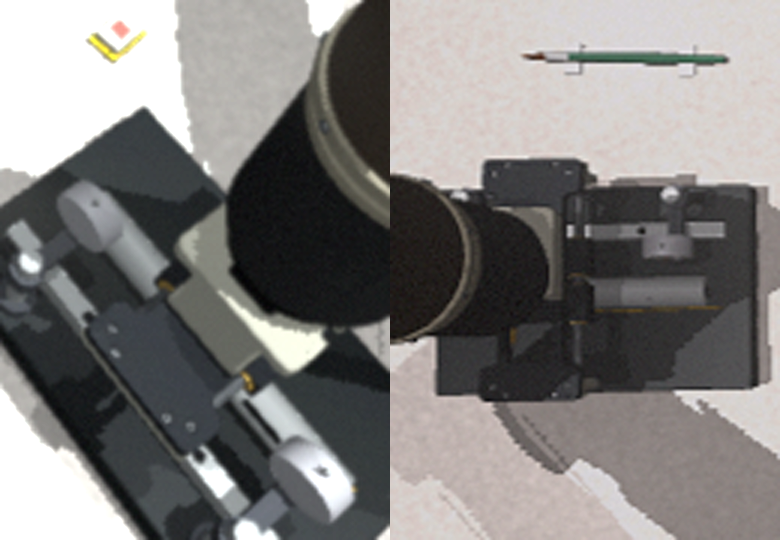

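The shaft rolled to x≈0.516 as predicted, so it did not skid, and it is parallel to the stop. Next stroke.

Request:
carry_out(
  motion=[0,0,0,0,0.5,0,0,0,0,0,0,0.55,0,0,0,0,0,0,0,0.3,0,0,0,0,0,0,0.3,0,0,0,0,0,0,0.1,0,0,0,0,0,0,0.05,0,0,0,0,0,0,0.03,0,0,0,0,0,0,0,0,0,0,0,0,0,0,0],
)

```text
time_s: 26.07
tcp_pos: [0.5117, 0.2229, 0.0681]
eef_rot: [-179.9, 0.0, -88.3]
contact_force: [-0.0, -1.4, 6.8]
gripper_width: 0.0006
```

Request:
carry_out(
  motion=[0,0,0,0,0,0.03,0,0,0,0,0,0,0,0,0,0,0,0,-0.1,0,0,0,0,0,0,-0.2,0,0,0,0,0,0,-0.2,0,0,0,0,0,0,-0.2,0,0,0,0,0,0,-0.2,0,0,0,0,0,0,-0.1,0,0],
)

```text
time_s: 26.73
tcp_pos: [0.5221, 0.2233, 0.0681]
eef_rot: [-179.9, 0.0, -88.2]
contact_force: [-0.1, -2.2, 11.0]
gripper_width: 0.0006
```

Request:
carry_out(
  motion=[0,0,0,0,-0.1,0,0,0,0,0,0,-0.2,0,0,0,0,0,0,-0.2,0,0,0,0,0,0,-0.2,0,0,0,0,0,0,-0.2,0,0,0,0,0,0,-0.1,0,0,0,0,0,0,0,0,0,0,0,0,0,0,0,0],
)

```text
time_s: 27.4
tcp_pos: [0.5321, 0.2236, 0.0678]
eef_rot: [-179.9, 0.0, -88.3]
contact_force: [1.6, -1.0, 6.6]
gripper_width: 0.0001
```

Request:
carry_out(
  motion=[0,0,0,0,0,-0.1,0,0,0,0,0,0,-0.4,0,0,0,0,0,0,-0.3,0,0,0,0,0,0.5,0,0,0,0,0,0,0.6,0,0,0,0,0,0,0,0.3,0,0,0,0,0,0,0.3,0,0,0,0,0,0,0.1,0,0,0,0,0,0,0.05,0,0,0,0,0,0,0.04,0,0,0,0,0,0,0,0,0,0,0,0,0,0,0],
)

```text
time_s: 28.4
tcp_pos: [0.5205, 0.2231, 0.0678]
eef_rot: [-179.9, 0.0, -88.3]
contact_force: [0.3, -0.9, 8.4]
gripper_width: 0.0005
```

Request:
carry_out(
  motion=[0,0,0,0,0,0.02,0,0,0,0,0,-0.1,0,0,0,0,0,0,-0.2,0,0,0,0,0,0,-0.2,0,0,0,0,0,0,-0.2,0,0,0,0,0,0,-0.2,0,0,0,0,0,0,-0.1,0,0,0,0,0,0,0,0,0,0,0,0,0,0,0,0],
)

```text
time_s: 29.15
tcp_pos: [0.5313, 0.2235, 0.0681]
eef_rot: [-179.8, 0.0, -88.2]
contact_force: [-0.0, -3.5, 10.5]
gripper_width: 0.0002
```

Request:
carry_out(
  motion=[0,0,0,0,-0.1,0,0,0,0,0,0,-0.2,0.01,0,0,0,0,0,-0.2,0.01,0,0,0,0,0,-0.2,0.01,0,0,0,0,0,-0.2,0,0,0,0,0,0,-0.1,0,0,0,0,0,0,0,0,0,0,0,0,0,0,0,0],
)

```text
time_s: 29.82
tcp_pos: [0.5415, 0.2239, 0.068]
eef_rot: [-179.8, 0.0, -88.2]
contact_force: [0.1, -2.1, 10.2]
gripper_width: 0.0002
```

Request:
carry_out(
  motion=[0,0,0,0,0,-0.1,0,0,0,0,0,0,-0.4,0,0,0,0,0,0,-0.3,0,0,0,0,0,0,0,0,0,0,0,0,0,0,0],
)

```text
time_s: 30.23
tcp_pos: [0.5397, 0.2237, 0.0744]
eef_rot: [180.0, 0.0, -88.3]
contact_force: [0.8, 0.4, 0.1]
gripper_width: 0.0004
```

```bash
python3 sx.py pics/i.png | cut -c1-620
```

```text
30.2333 [0.5397 0.2237 0.0744] [0.8 0.4 0.1]
top -0.06 [(460, 29), (463, 28), (466, 29), (469, 28), (472, 26), (475, 29), (478, 26), (481, 28), (484, 29), (487, 28), (490, 28), (493, 28), (496, 28), (499, 31), (502, 35), (505, 27), (508, 29), (511, 29), (514, 28), (517, 28), (520, 28), (523, 33), (526, 48), (529, 57), (532, 63), (535, 66), (538, 67), (541, 65), (544, 57), (547, 46), (550, 63), (553, 74), (556, 70), (559, 69), (562, 70), (565, 69), (568, 69), (571, 71), (574, 72), (577, 67), (580, 47), (583, 29), (586, 31), (589, 31), (592, 31), (595, 32), (598, 31), (601, 32), (604, 31), (607, 31)]
top -0.05 [(460, 28), (463, 28), (466, 29), (469, 27), (472, 26), (475, 28), (478, 29), (481, 27), (484, 26), (487, 27), (490, 27), (493, 27), (496, 28), (499, 34), (502, 27), (505, 29), (508, 27), (511, 27), (514, 26), (517, 27), (520, 28), (523, 34), (526, 48), (529, 56), (532, 53), (535, 64), (538, 66), (541, 66), (544, 61), (547, 55), (550, 54), (553, 55), (556, 55), (559, 55), (562, 55), (565, 57), (568, 64), (571, 48), (574, 53), (577, 64), (580, 47), (583, 28), (586, 30), (589, 30),
[... 501 characters left out ...]
06), (574, 131), (577, 84), (580, 49), (583, 33), (586, 36), (589, 37), (592, 37), (595, 37), (598, 38), (601, 42), (604, 47), (607, 47)]
scene -0.06 [(460, 14), (463, 19), (466, 25), (469, 26), (472, 24), (475, 24), (478, 25), (481, 26), (484, 23), (487, 23), (490, 25), (493, 25), (496, 25), (499, 24), (502, 26), (505, 37), (508, 34), (511, 25), (514, 25), (517, 26), (520, 35), (523, 66), (526, 82), (529, 90), (532, 97), (535, 97), (538, 90), (541, 82), (544, 75), (547, 68), (550, 53), (553, 27), (556, 23), (559, 28), (562, 52), (565, 89), (568, 91), (571, 93), (574, 90), (577, 68), (580, 49), (583, 34), (586, 25), (589, 26), (592, 26), (595, 26), (598, 26), (601, 25), (604, 25), (607, 28)]
```

The shaft is at x≈0.5365, about 14 mm short of home and still ahead of the gauge tips. Now the final stroke.

Request:
carry_out(
  motion=[0,0,0,0,0.5,0,0,0,0,0,0,0.6,0,0,0,0,0,0,0,0.3,0,0,0,0,0,0,0.3,0,0,0,0,0,0,0.1,0,0,0,0,0,0,0.05,0,0,0,0,0,0,0.03,0,0,0,0,0,0,0,0,0,0,0,0,0,0,0],
)

```text
time_s: 31.28
tcp_pos: [0.5299, 0.2235, 0.0677]
eef_rot: [-179.9, 0.0, -88.3]
contact_force: [0.6, -2.3, 8.8]
gripper_width: 0.0005
```

Request:
carry_out(
  motion=[0,0,0,0,0,0.02,0,0,0,0,0,-0.1,0,0,0,0,0,0,-0.2,0,0,0,0,0,0,-0.2,0,0,0,0,0,0,-0.2,0,0,0,0,0,0,-0.1,0,0,0,0,0,0,0,0,0],
)

```text
time_s: 31.87
tcp_pos: [0.5382, 0.2237, 0.0681]
eef_rot: [-179.8, 0.0, -88.2]
contact_force: [-0.1, -2.8, 12.1]
gripper_width: 0.0007
```

Request:
carry_out(
  motion=[0,0,0,0,-0.1,0,0,0,0,0,0,-0.1,0,0,0,0,0,0,-0.1,0,0,0,0,0,0,-0.1,0,0,0,0,0,0,-0.1,0,0],
)

```text
time_s: 32.28
tcp_pos: [0.5413, 0.2237, 0.068]
eef_rot: [180.0, 0.0, -88.3]
contact_force: [-8.4, -0.3, 18.8]
gripper_width: 0.0005
```

Request:
carry_out(
  motion=[0,0,0,0,-0.1,0,0,0,0,0,0,-0.1,0,0,0,0,0,0,-0.1,0,0,0,0,0,0,-0.1,0,0],
)

```text
time_s: 32.62
tcp_pos: [0.5456, 0.2239, 0.068]
eef_rot: [-180.0, 0.0, -88.3]
contact_force: [-7.8, 0.1, 17.5]
gripper_width: 0.0003
```

Request:
carry_out(
  motion=[0,0,0,0,-0.1,-0.01,0,0,0,0,0,-0.1,-0.01,0,0,0,0,0,-0.1,-0.01,0,0,0,0,0,-0.1,0,0],
)

```text
time_s: 32.95
tcp_pos: [0.5496, 0.224, 0.0681]
eef_rot: [-180.0, 0.0, -88.3]
contact_force: [-6.8, -1.7, 14.3]
gripper_width: 0.0003
```

Request:
carry_out(
  motion=[0,0,0,0,-0.1,0,0,0,0,0,0,-0.1,0,0,0,0,0,0,-0.1,0,0],
)

```text
time_s: 33.2
tcp_pos: [0.5528, 0.2241, 0.068]
eef_rot: [-180.0, 0.0, -88.3]
contact_force: [-5.8, -1.0, 12.4]
gripper_width: 0.0007
```

Request:
carry_out(
  motion=[0,0,0,0,-0.1,0.01,0,0,0,0,0,-0.1,0,0,0,0,0,0,-0.05,0,0],
)

```text
time_s: 33.45
tcp_pos: [0.5556, 0.2242, 0.0678]
eef_rot: [-180.0, 0.0, -88.3]
contact_force: [-5.6, 0.5, 12.0]
gripper_width: 0.0004
```

Request:
carry_out(
  motion=[0,0,0,0,-0.1,0,0,0,0,0,0,-0.05,0,0,0,0,0,0,0,0,0],
)

```text
time_s: 33.7
tcp_pos: [0.5558, 0.2242, 0.0677]
eef_rot: [179.9, -0.0, -88.3]
contact_force: [-9.6, 0.8, 15.5]
gripper_width: 0.0003
```

Request:
carry_out(
  motion=[0,0,0,0,-0.04,0,0,0,0,0,0,0,0,0,0,0,0,0,0,0,0],
)

```text
time_s: 33.95
tcp_pos: [0.556, 0.2242, 0.0677]
eef_rot: [179.9, -0.0, -88.3]
contact_force: [-10.9, 1.7, 15.1]
gripper_width: 0.0006
```

```bash
python3 sx.py pics/j.png | cut -c1-620
```

```text
33.95 [0.556  0.2242 0.0677] [-10.9   1.7  15.1]
top -0.06 [(460, 44), (463, 44), (466, 44), (469, 43), (472, 29), (475, 28), (478, 26), (481, 26), (484, 27), (487, 28), (490, 27), (493, 28), (496, 29), (499, 34), (502, 34), (505, 27), (508, 28), (511, 26), (514, 26), (517, 27), (520, 28), (523, 28), (526, 28), (529, 29), (532, 28), (535, 29), (538, 39), (541, 55), (544, 54), (547, 47), (550, 62), (553, 74), (556, 71), (559, 69), (562, 70), (565, 69), (568, 69), (571, 71), (574, 71), (577, 67), (580, 47), (583, 27), (586, 30), (589, 31), (592, 30), (595, 30), (598, 31), (601, 31), (604, 29), (607, 29)]
top -0.05 [(460, 42), (463, 43), (466, 43), (469, 42), (472, 29), (475, 27), (478, 27), (481, 27), (484, 27), (487, 27), (490, 27), (493, 26), (496, 26), (499, 34), (502, 29), (505, 28), (508, 27), (511, 27), (514, 27), (517, 27), (520, 26), (523, 26), (526, 27), (529, 27), (532, 26), (535, 26), (538, 40), (541, 54), (544, 58), (547, 56), (550, 56), (553, 59), (556, 58), (559, 57), (562, 56), (565, 57), (568, 65), (571, 48), (574, 53), (577, 63), (580, 47), (583, 28), (586, 29), (589, 
[... 500 characters left out ...]
06), (574, 131), (577, 85), (580, 50), (583, 33), (586, 36), (589, 37), (592, 37), (595, 37), (598, 37), (601, 38), (604, 38), (607, 38)]
scene -0.06 [(460, 10), (463, 10), (466, 11), (469, 11), (472, 10), (475, 11), (478, 11), (481, 10), (484, 11), (487, 17), (490, 21), (493, 23), (496, 24), (499, 24), (502, 25), (505, 37), (508, 35), (511, 26), (514, 26), (517, 26), (520, 26), (523, 26), (526, 28), (529, 28), (532, 28), (535, 45), (538, 72), (541, 81), (544, 92), (547, 99), (550, 96), (553, 88), (556, 81), (559, 73), (562, 71), (565, 90), (568, 92), (571, 92), (574, 91), (577, 68), (580, 49), (583, 34), (586, 28), (589, 26), (592, 25), (595, 26), (598, 26), (601, 25), (604, 25), (607, 25)]
```

View pics/j.png

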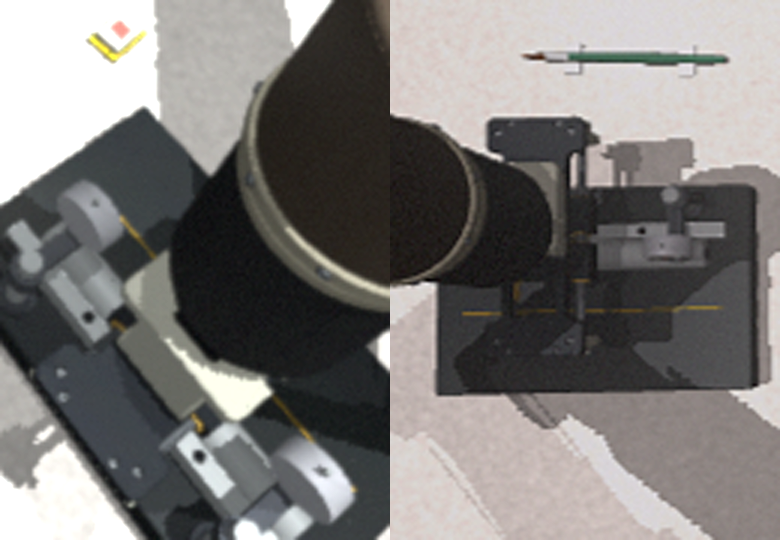

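The shaft is against the stop. The level force rose from 5.6 to 11 N while the fingers stood still, and the shaft edge moved 14.4 mm, matching the distance that was left. I'll ease the push slightly and lift away straight up.

Request:
carry_out(
  motion=[0,0,0,0,0.06,0,0,0,0,0,0,0,-0.05,0,0,0,0,0,0,-0.15,0,0,0,0,0,0,-0.5,0,0,0,0,0,0,-1,0,0,0,0,0,0,-2,0,0,0,0,0,0,-3,0,0,0,0,0,0,-3,0,0,0,0,0,0,-3,0,0,0,0,0,0,-2,0,0,0,0,0,0,0,0],
)

```text
time_s: 35.17
tcp_pos: [0.559, 0.2252, 0.2198]
eef_rot: [-179.6, 0.2, -88.3]
contact_force: [0.6, -0.4, 0.2]
gripper_width: 0.0004
```

Request:
carry_out(
  motion=[0,0,0,2,1,0,0,0,0,0,3.5,1,0,0,0,0,0,3.5,1,0,0,0,0,0,3.5,1,0,0,0,0,0,3.5,1,0,0,0,0,0,3.5,1,0,0,0,0,0,3.5,0,0,0,0,0,0,3,0,0,0,0,0,0,2,0,0,0,0,0,0,1,0,0,0,0,0,0,0,0,0,0,0,0,0,0,0,0,0],
)

```text
time_s: 36.17
tcp_pos: [0.5052, -0.0677, 0.2137]
eef_rot: [-180.0, 0.0, -88.4]
contact_force: [0.9, -0.9, -0.7]
gripper_width: 0.0005
```

```bash
python3 sx.py pics/k.png | sed -n '1p;5p' | cut -c1-620; python3 - <<'E'
from plant import r
from h import *;import pickle
d=pickle.load(open("c0.pkl","rb"))
c=r.capture("scene");e=cv2.absdiff(c["pixels"],d["scene"]["pixels"])
cv2.imwrite("pics/l.png",cv2.convertScaleAbs(cv2.resize(c["pixels"][240:400,330:530,::-1],None,fx=3.6,fy=3.6,interpolation=2),alpha=1.5))
for n,R in(("scene",dict(jar=(245,285,285,330),blade=(215,210,245,257),wax=(390,220,418,244),brush=(300,352,340,400))),("top",dict(jar=(264,105,295,132),blade=(330,112,374,142),brush=(168,120,243,134),wax=(262,240,282,262)))):
    c=r.capture(n);b=d[n]["pixels"]
    for k,(x0,y0,x1,y1) in R.items():
        f=lambda i:cv2.cvtColor(i[y0:y1,x0:x1],cv2.COLOR_RGB2GRAY).astype(np.float32)
        print(n,k,np.round(cv2.phaseCorrelate(f(b),f(c["pixels"])),2) if 0 else (np.round(cv2.phaseCorrelate(f(b),f(c["pixels"]))[0],2),np.abs(f(b)-f(c["pixels"])).mean().round(1)))
E
```

```text
36.1667 [ 0.5052 -0.0677  0.2137] [ 0.9 -0.9 -0.7]
scene -0.06 [(460, 31), (463, 31), (466, 31), (469, 32), (472, 32), (475, 32), (478, 31), (481, 33), (484, 32), (487, 33), (490, 32), (493, 33), (496, 33), (499, 34), (502, 36), (505, 54), (508, 50), (511, 35), (514, 36), (517, 37), (520, 37), (523, 37), (526, 36), (529, 37), (532, 41), (535, 75), (538, 125), (541, 141), (544, 154), (547, 160), (550, 153), (553, 137), (556, 122), (559, 103), (562, 108), (565, 153), (568, 156), (571, 158), (574, 153), (577, 100), (580, 51), (583, 41), (586, 45), (589, 46), (592, 45), (595, 45), (598, 45), (601, 45), (604, 44), (607, 45)]
scene jar (array([0.  , 0.51]), np.float32(23.1))
scene blade (array([-0.01,  0.01]), np.float32(22.2))
scene wax (array([ 0.02, -0.14]), np.float32(25.2))
scene brush (array([-0.01,  0.01]), np.float32(24.3))
top jar (array([-0.03,  0.5 ]), np.float32(18.0))
top blade (array([0.48, 0.07]), np.float32(19.3))
top brush (array([0.52, 0.55]), np.float32(19.1))
top wax (array([ 0.24, -0.1 ]), np.float32(30.0))
```

View pics/l.png

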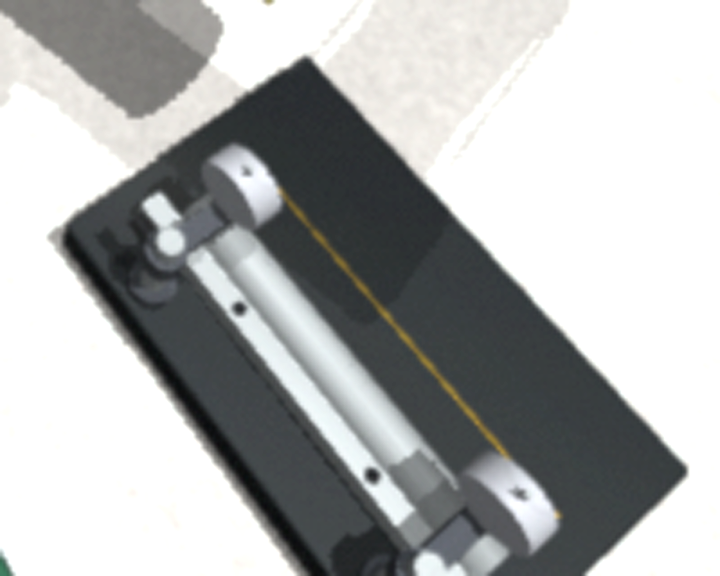

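The shaft lies parallel and tight against the stop, from (235,245) to (470,510), with both ends under the gauges. The bystanders have not moved. Handing in.

```bash
python3 -c "
from plant import r
print(abs(r.get_state()['qd']).max(), r.close_job())"
```

```text
the job is handed in; nothing more can be done
0.28629738075649297 None
```

I lifted the shaft out of its rests, laid it along the yellow line, and rolled it under the closed fingertips in four strokes to the back stop. I then took the hand away and handed the job in at about 36 s.

**Extra handling:** I gripped the shaft twice. The first grip was too deep to lay it down without the fingertips hitting the granite. I carried it over, took it back to the rests and regripped nearer the tips.

**Last checks:**
- **At the stop:** the level force rose from about 6 to 11 N while the fingers stood still. The last picture shows the shaft tight and parallel to the stop under both gauges, and it did not shift when I let go.
- **No skidding:** after the first and third strokes, and again at the stop, the camera put the shaft where rolling should have taken it.
- **Bystanders:** the oil jar, wax block, blade box and brush show image shifts of about half a pixel (1–2 mm) or less, which is within measuring error.

**Less than ideal:**
- **Press force:** it stayed mostly between 7 and 12 N but peaked near 19 N as the gauge tips rode up, and was about 15 N at the stop.
- **Centring:** the shaft measured about 2 mm off centre along the stop when laid down. That is within the camera calibration error, so I left it.
- **Gauge lift:** I could not read it directly, so I judged it only from the shaft's position.

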